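# Screw an air-line elbow into a clamped port

### The arm

A 7-joint arm with a two-finger parallel gripper is mounted at the origin on the work surface. World frame = base frame: x ahead of the robot, y to its left, z up, the work surface at z = 0. Lengths are in m, angles in rad, forces in N, time in s.
With the tool pointing down it reaches from about 0.35 to 0.9 m from the base axis. Payload 19.9 kg.
Tool frame: the origin (TCP) lies midway between the tips of the shut fingers; the grasp point (between the pads) lies 19 mm behind it; z points along the fingers, y is the line along which they close (so a half turn about z gives the same grasp; the last joint's range is limited). The gripper opens to 85 mm and grips with 20 to 120 N. Pads are 22 mm wide; open, the fingers measure 114 mm over their backs; the gripper's body (76 mm by 85 mm) begins 54 mm behind the grasp point. The pads swing forward as they close: fully open they stand 13 mm farther back than shut.
Start: joints at [-1.212, 0.417, -0.01, 1.614, 0.005, 1.111, -0.053], TCP at [0.243, 0.576, 0.231] pointing down, gripper open.
Joint ranges: [-2.81, 2.81], [-0.39, 2.02], [-1.27, 1.25], [0.06, 2.57], [-1.19, 4.33], [0.19, 2], [-2.82, 2.82]. Speed limits (rad/s): [1.89, 1.89, 2.39, 2.39, 3.01, 3.01, 3.01].

### API

Orientations are given as a unit quaternion [w, x, y, z].
In Python, from station import move_to, servo_line, set_joints, set_gripper, dwell, ik, snapshot, camera_model, PlanningError, close_job, recognise, pinpoint, get_time, get_joints, get_qd, get_joint_torque, get_ee_pos, get_tool_rot, get_force, get_moment, get_opening, get_gripper_force gives the robot as it stands. Calls block until the motion is done:
- move_to(position, orientation): joint-space move of the TCP to a pose.
- servo_line(position, attitude=None, velocity=0.15): straight line of the TCP; attitude=None keeps the orientation; velocity is the mean speed in m/s.
- set_joints(angles): joint-space move.
- set_gripper(opening): finger opening in m; the grip force is fixed at half the most; returns when the fingers have stopped.
- dwell(seconds).
- ik(position, orientation): joint angles nearest the present ones, or None.
- snapshot(name): name is "scene" or "top"; returns (picture, depth): 384x512x3 uint8, red, green, blue; 384x512 float32, m along the optical axis (not along the pixel's ray), 0 where there is no reading.
- camera_model(name): a dict with "fx", "fy", "cx", "cy" (pixels), "T" (4x4, takes a point from camera to world coordinates). Camera axes: x right, y down, z forward; pixel columns grow to the right and rows downward; lengths in m; the calibration is good to about 2 mm. A picture is of the moment at which its call begins. camera_model takes no time and is no camera call.
A pose or a line that the arm cannot do raises PlanningError and nothing moves.
- close_job(): hands the job in; it is judged then, once.
Trained networks look in the newest picture that a camera, given by its name, has taken for a name from the list of things; names that differ only in an ending like _2 or _b are one class to them, and where a whole thing is asked for, a point or a joint stands for the part that bears it (a point fixed in the world has none). Each returns a list of dicts, best first, with "score" (0 to 1); they miss things now and then, are a little off and sometimes report something else, mostly with a low value. They report only what shows in the picture. A call takes as long as a camera call. They do not tell look-alikes from the thing itself.
- recognise(camera, label): "location" ([column, row] in pixels, amid what is visible of it).
- pinpoint(camera, label): "location" ([column, row] in pixels: a listed point, or the origin of a listed thing).
Readings, each from a call of its own:
- get_time(): time.
- get_joints(): joint angles.
- get_qd(): joint speeds.
- get_joint_torque(): joint torques, N m.
- get_ee_pos(): TCP position.
- get_tool_rot(): TCP orientation.
- get_force(): force on the tool from outside, world axes, zero at the start.
- get_moment(): the same for the moment, N m.
- get_opening(): finger opening in m.
- get_gripper_force(): force on a finger pad.
Only numpy, scipy, OpenCV 4.12 (cv2) and the standard library are available. Lean on these libraries where they do the work, as an engineer would, in place of code of your own. Each camera call takes 0.05 s, during which the arm holds its last target. There are 200 camera calls.

### The job

Take the brass hose elbow out of its wooden stand and lower it gently into the round port clamped in the vise, feeling for where its two pins drop into the port's slots. Turn it clockwise (seen from above) until you feel the thread take up and start to pull it down on the rubber seal, then give it an eighth of a turn more, stop there and let go, leaving it seated and snug without crushing the seal; leave the other things on the bench alone.

Things in the scene. Friction and masses are not known exactly. Their poses are not given: they have to be found in the camera images.
- elbow: Brass hose elbow, 0.2 to 0.4 kg, loose, upright in the stand. Origin on its vertical axis at the flange's underside; z up, x along the hose barb. Flange 50 mm across, z 0 to 6 mm. Round shank 24 mm across below it down to z = -24 mm, foot tapered over the last 4.5 mm. Barb 23 mm across, level at z = 28 mm, from the block out to x = 61 mm.
- elbow_grip (a point): Middle of the elbow's block, on the axis 29 mm above the flange's underside; axes as the elbow's. The block is 32 mm along x, 30 mm along y (flat faces, grip it across y), z 6 to 48 mm over the flange's underside.
- elbow_pins (a point): On the elbow's axis, 16.7 mm below the flange's underside: middle of the round cross pin, 5 mm thick, along the elbow's y, whose two ends stick out to 18 mm from the axis. Axes as the elbow's.
- stand: Fixed wooden ring in which the elbow waits: 64 mm across, bore 41 mm, 36 mm high; origin under its centre on the bench. The flange rests on its top.
- vise: Fixed small bench vise clamping the port: base 130 mm (x) by 150 mm (y), blue jaws 100 by 124 mm, tops at 85 mm, screw handle towards -y. Origin on the bench under the port's axis, z up. The port is a round metal collar 60 mm across, its rim 100 mm above the bench. The port was clamped at any turn: its two slots are up to 0.6 rad off the vise's y axis, either way; not measured.
- mouth (a point): Centre of the port's mouth, level with the rim, 100 mm above the bench; axes as the vise's. Bore 26 mm across. Two opposite slots, 7 to 9 mm wide, let the pins through a steel ring 4 mm thick, its top level with the rim. Off the slots the pins rest on that ring, flange underside 19 mm above the rim; in the slots the elbow drops 12 mm until the flange rests on the seal.
- port_axis (a point): On the port's axis, 10 mm below the rim, among the tracks. Dropped in and turned clockwise from above, the pins run under sloping tracks: first free, then 18 to 45 degrees from the slots' middle (differs by start) they take up: turning stiffens and a hand that keeps its height is pulled down; each degree draws the elbow 0.09 mm down. Stop at about 120 degrees. Friction holds it where left.
- seal: Sprung rubber seal ring around the port's mouth, inside diameter 40 mm, outside 52 mm. Its origin is at the mouth's centre (100 mm above the bench) while it is not pressed; its top is 7 mm above that. It starts to yield at 3 N and then yields 1 mm for each 2.2 N, 7 mm at most. An eighth of a turn past the take-up it carries about 12 N.
- plug: Small brass plug, 40 mm across, 32 mm high, loose, to be left alone; origin under its centre.
- spool: Cone of white sewing thread, 64 mm across, 85 mm high, loose, to be left alone; origin under its centre.
- spanner: Steel spanner lying flat, loose, to be left alone.
- jar: Grey jar with a black cap, 56 mm across, 70 mm high, loose, to be left alone; origin under its centre.
Mind the look-alikes: they are no part of the job. Leave any blue or pink look-alike of the elbow alone.

How it is judged:
On the way, in this order (a step that is already met when the one before it is completed fails the run):
1. the elbow's pins have dropped through the slots: it stands upright in the port, its flange down at the seal (z of elbow in the frame of mouth below 0.009 m and horizontal distance between elbow and mouth below 0.004 m and angle between elbow's own z axis and vertical below 0.12 rad), for 0.1 s.
2. turned in, it has been drawn down onto the seal (z of elbow in the frame of mouth below 0.006 m and horizontal distance between elbow and mouth below 0.004 m and contact force between elbow and seal above 6 N), for 0.2 s.
At the end, for the whole second after the job is handed in: The elbow is in the port, upright (within 0.1 rad) and on its axis (within 4 mm), released and at rest, held by its pins so that it presses the seal with 8 to 16 N: roughly 25 to 65 degrees past the take-up (contact force between elbow and seal between 8 and 16 N and horizontal distance between elbow and mouth below 0.004 m and angle between elbow's own z axis and vertical below 0.1 rad and linear speed of elbow below 0.02 m/s); the robot touches nothing.
It fails at once if the seal is crushed: pressed with more than 22 N (contact force between elbow and seal above 22 N).
It fails at once if the elbow is rammed or forced against the vise or port with more than 60 N (contact force between elbow and vise above 60 N).
It fails at once if the robot presses on the vise or port with more than 20 N (contact force between any of the fingers, the arm and vise above 20 N).
It fails at once if a bystander is moved by more than 20 mm (distance of any of plug, spool, spanner, jar from where it was at the start of the episode above 0.02 m).
It also fails if it takes over 72 s, if anything falls off the work surface, if the arm or the gripper's body presses on something with over 40 N, if the wrist force passes 120 N, or if a joint passes its speed limit or range.

## Working session

There is one attempt and no reset: what is moved stays moved. The work goes in short steps, each a Python script; the robot and the scene stay as the last script left them, time stands still between calls to the robot, and variables do not carry over. Pictures are saved under pics/ and viewed, at most 10 in all, crops included, and the job is handed in when it is done.

```bash
mkdir -p pics; ls
cat > h.py <<'E'
import numpy as np, cv2
from station import *
def px2w(cam,uv,z=None,depth=None):
    m=camera_model(cam);T=np.array(m["T"])
    r=np.array([(uv[0]-m["cx"])/m["fx"],(uv[1]-m["cy"])/m["fy"],1.])
    d=T[:3,:3]@r
    s=depth if z is None else (z-T[2,3])/d[2]
    return T[:3,3]+s*d
E
python3 - <<'E'
from h import *
ims=[]
for c in ("top","scene"):
    p,d=snapshot(c); np.save(f"pics/{c}_d.npy",d); np.save(f"pics/{c}_p.npy",p)
    cv2.imwrite(f"pics/{c}0.png",cv2.resize(p[:,:,::-1],(800,600)))
    for l in ("elbow","stand","vise","plug","spool","spanner","jar"):
        print(c,l,[(np.round(r["location"]).tolist(),round(r["score"],2)) for r in recognise(c,l)[:4]])
    for l in ("elbow","elbow_grip","mouth","stand"):
        print(c,'PT',l,[(np.round(r["location"],1).tolist(),round(r["score"],2)) for r in pinpoint(c,l)[:4]])
    print(np.round(np.array(camera_model(c)["T"]),3).tolist(), camera_model(c)["fx"])
print(get_time(),get_tool_rot(),get_ee_pos())
E
```

```text
pics
top elbow [([228.0, 199.0], 0.91), ([241.0, 243.0], 0.9), ([267.0, 189.0], 0.81), ([300.0, 252.0], 0.77)]
top stand [([234.0, 204.0], 0.5)]
top vise [([359.0, 194.0], 0.59)]
top plug [([195.0, 128.0], 0.72), ([271.0, 142.0], 0.49)]
top spool [([335.0, 131.0], 0.81)]
top spanner [([197.0, 129.0], 0.97)]
top jar [([169.0, 162.0], 0.69)]
top PT elbow [([244.3, 242.8], 0.89), ([226.1, 202.4], 0.85), ([267.6, 189.5], 0.83), ([156.0, 229.1], 0.77)]
top PT elbow_grip [([264.0, 192.1], 0.82), ([247.0, 245.9], 0.77), ([302.0, 257.5], 0.77), ([222.1, 199.9], 0.71)]
top PT mouth [([365.0, 192.3], 0.64), ([334.7, 129.9], 0.29)]
top PT stand [([226.6, 200.7], 0.45)]
[[0.004, -0.999, 0.044, 0.495], [-1.0, -0.004, -0.004, 0.114], [0.004, -0.044, -0.999, 1.284], [0.0, 0.0, 0.0, 1.0]] 451.4139508093917
scene elbow [([248.0, 193.0], 0.84), ([298.0, 188.0], 0.83), ([380.0, 182.0], 0.82), ([228.0, 142.0], 0.79)]
scene stand [([298.0, 205.0], 0.62)]
scene vise [([146.0, 175.0], 0.71)]
scene plug [([233.0, 244.0], 0.52)]
scene spool [([144.0, 243.0], 0.9), ([147.0, 163.0], 0.56)]
scene spanner [([322.0, 279.0], 0.83)]
scene jar [([360.0, 234.0], 0.94), ([145.0, 245.0], 0.28)]
scene PT elbow [([380.2, 182.3], 0.91), ([297.2, 188.0], 0.9), ([285.3, 157.7], 0.77), ([227.7, 144.1], 0.58)]
scene PT elbow_grip [([283.2, 146.0], 0.97), ([250.5, 184.5], 0.67), ([226.3, 134.1], 0.61), ([380.0, 174.6], 0.55)]
scene PT mouth [([145.2, 156.7], 0.69)]
scene PT stand [([296.2, 201.5], 0.82)]
[[-0.195, 0.7, -0.687, 1.24], [0.981, 0.139, -0.137, 0.238], [-0.001, -0.701, -0.713, 0.81], [0.0, 0.0, 0.0, 1.0]] 442.7351459231231
1.2 [ 3.39329642e-05  1.98579877e-01  9.80084706e-01 -2.32827100e-05] [0.24327996 0.57570241 0.23126662]
```

View pics/top0.png

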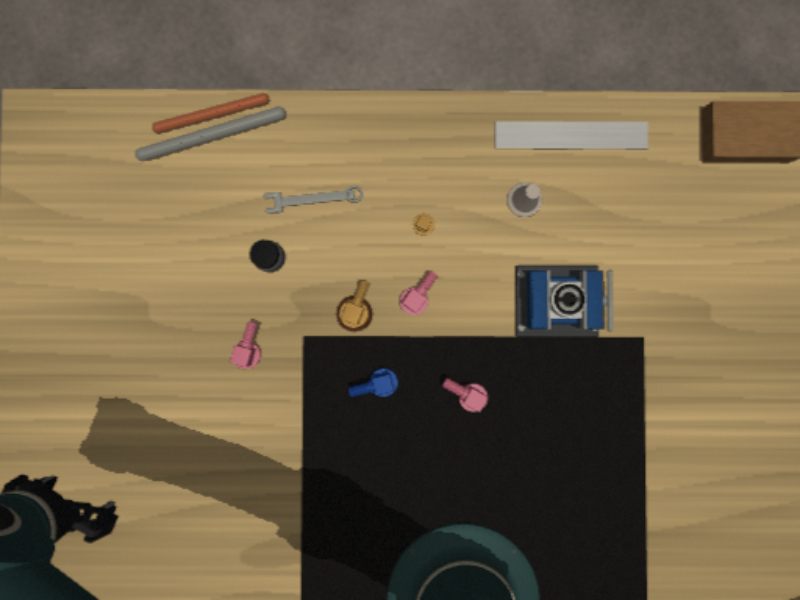

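View pics/scene0.png

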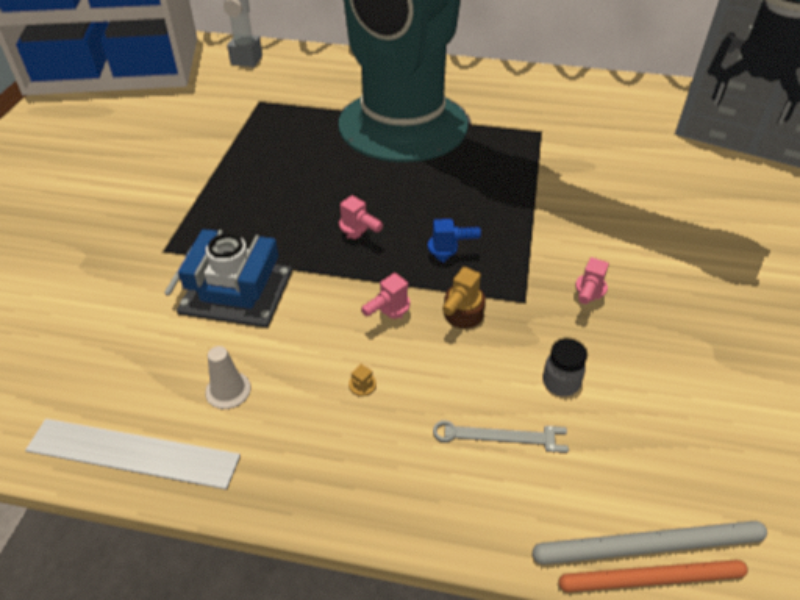

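The brass elbow in the wooden stand is at top pixel (227,199), in the 800-px view (355,310). Its look-alikes are pink at (267,190), (302,255) and (157,226), and blue at (244,244). Only the one at (227,199) is brass and in the stand. The vise and port are at (364,192). Next is one crop of both, with measurements.

Run:
```python
from h import *
p=np.load("pics/top_p.npy");d=np.load("pics/top_d.npy")
b=p[:,:,::-1]
a=cv2.resize(b[170:220,200:250],(400,400),interpolation=cv2.INTER_CUBIC)
c=cv2.resize(b[172:212,344:384],(400,400),interpolation=cv2.INTER_CUBIC)
cv2.imwrite("pics/crop.png",np.hstack([a,c]))
# cloud of elbow
m=camera_model("top");T=np.array(m["T"])
def cloud(u0,u1,v0,v1):
    v,u=np.mgrid[v0:v1,u0:u1];z=d[v0:v1,u0:u1]
    P=np.stack([(u-m["cx"])/m["fx"]*z,(v-m["cy"])/m["fy"]*z,z],-1).reshape(-1,3)
    return P@T[:3,:3].T+T[:3,3]
P=cloud(205,250,172,222)
top=P[(P[:,2]>.076)];print("block",len(top),top.mean(0),top.min(0),top.max(0))
bar=P[(P[:,2]>.055)]
r=cv2.minAreaRect(bar[:,:2].astype(np.float32)*1000);print(r, bar.mean(0))
Q=cloud(340,390,170,215);rim=Q[(Q[:,2]>.093)&(Q[:,2]<.115)]
print("rim",len(rim),rim.mean(0),rim.min(0),rim.max(0))
print(cv2.minEnclosingCircle(rim[:,:2].astype(np.float32)*1000))
for cam,uv,z in(("top",(365,192.3),.1),("scene",(145.2,156.7),.1),("top",(226.1,202.4),.036),("top",(222.1,199.9),.065),("scene",(297.2,188),.036)):print(cam,uv,px2w(cam,uv,z))
J=Q[(Q[:,2]>.07)&(Q[:,2]<.092)];print("jaws",cv2.minAreaRect(J[:,:2].astype(np.float32)*1000))
R=cloud(320,400,160,225);R=R[R[:,2]>.01];print("vise",cv2.minAreaRect(R[:,:2].astype(np.float32)*1000))
```

```text
block 151 [0.50905776 0.19195702 0.12310923] [0.49008459 0.11448347 0.07627028] [0.55956495 0.21303408 1.2836505 ]
((516.4026489257812, 157.0592041015625), (95.06383514404297, 75.56787872314453), 68.32630920410156) [0.52246899 0.18776624 0.10104576]
rim 323 [ 0.53230905 -0.16809989  0.10240403] [ 0.504612   -0.19939787  0.09320527] [ 0.56238741 -0.13962927  0.11331346]
((532.9598388671875, -169.82943725585938), 30.20291519165039)
top (365, 192.3) [ 0.53013233 -0.17412812  0.1       ]
scene (145.2, 156.7) [ 0.52733548 -0.16901364  0.1       ]
top (226.1, 202.4) [0.50259372 0.19436806 0.036     ]
top (222.1, 199.9) [0.50910999 0.20334522 0.065     ]
scene (297.2, 188) [0.49780033 0.19476811 0.036     ]
jaws ((533.11376953125, -171.61354064941406), (99.32849884033203, 122.10906219482422), 0.15835531055927277)
vise ((531.9326782226562, -74.34930419921875), (127.17234802246094, 377.9447937011719), 0.21776601672172546)
```

View pics/crop.png

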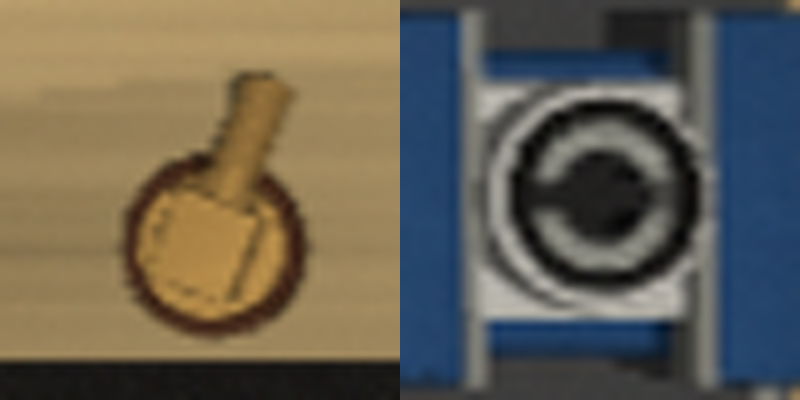

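The left crop confirms the brass elbow in the dark wooden ring, with the barb pointing up and right. The right crop shows the port: a steel ring inside the black seal, with slots near image-horizontal, so roughly along world y. Now I'll refine the numbers.

Run:
```python
from h import *
def cloud(cam):
    d=np.load(f"pics/{cam}_d.npy");m=camera_model(cam);T=np.array(m["T"])
    v,u=np.mgrid[0:384,0:512]
    P=np.stack([(u-m["cx"])/m["fx"]*d,(v-m["cy"])/m["fy"]*d,d],-1)
    P=P@T[:3,:3].T+T[:3,3]; P[d<=0]=9; return P.reshape(-1,3)
def circ(X):
    A=np.c_[2*X[:,:2],np.ones(len(X))];s=np.linalg.lstsq(A,(X[:,:2]**2).sum(1),rcond=None)[0];return s[:2],np.sqrt(s[2]+s[0]**2+s[1]**2)
for cam in("top","scene"):
    P=cloud(cam);n=lambda c,r:np.hypot(P[:,0]-c[0],P[:,1]-c[1])<r
    E=P[n((.505,.197),.09)&(P[:,2]<.1)]
    blk=E[(E[:,2]>.080)&(E[:,2]<.09)&(np.hypot(*(E[:,:2]-[.503,.197]).T)<.03)]
    bar=E[(E[:,2]>.066)&(E[:,2]<.079)&(np.hypot(*(E[:,:2]-[.503,.197]).T)>.022)&(E[:,0]>.51)]
    print(cam,"blk",len(blk),np.median(blk,0),cv2.minAreaRect((blk[:,:2]*1000).astype(np.float32)))
    st=E[(E[:,2]>.028)&(E[:,2]<.046)];print(" flange/stand",len(st),cv2.minEnclosingCircle((st[:,:2]*1000).astype(np.float32)))
    if len(bar):
        q=cv2.fitLine(bar[:,:2].astype(np.float32),cv2.DIST_L2,0,.01,.01).ravel();print(" bar",len(bar),bar.mean(0),bar.max(0),"yaw",np.arctan(q[1]/q[0]),q)
    R=P[n((.531,-.171),.034)&(P[:,2]>.1035)&(P[:,2]<.115)]
    print(" seal",len(R),R[:,2].mean(),circ(R),cv2.minEnclosingCircle((R[:,:2]*1000).astype(np.float32)))
    J=P[n((.531,-.171),.075)&(P[:,2]>.079)&(P[:,2]<.09)];print(" jaws",J[:,2].mean(),cv2.minAreaRect((J[:,:2]*1000).astype(np.float32)))
# polar intensity around mouth in top view
p=cv2.cvtColor(np.load("pics/top_p.npy"),cv2.COLOR_RGB2GRAY).astype(np.float32)
m=camera_model("top");T=np.array(m["T"])
for c in((.531,-.171),(.533,-.170),(.530,-.173)):
    a=np.deg2rad(np.arange(0,360,10));row=[]
    X=np.stack([c[0]+.0165*np.cos(a),c[1]+.0165*np.sin(a),0*a+.1],-1)
    Y=(X-T[:3,3])@T[:3,:3];u=Y[:,0]/Y[:,2]*m["fx"]+m["cx"];v=Y[:,1]/Y[:,2]*m["fy"]+m["cy"]
    print(c,cv2.remap(p,u.astype(np.float32),v.astype(np.float32),cv2.INTER_LINEAR).ravel().astype(int).tolist())
```

```text
top blk 130 [0.50859253 0.19660753 0.0840932 ] ((508.03790283203125, 195.40782165527344), (29.9918270111084, 31.569509506225586), 68.61089324951172)
 flange/stand 229 ((510.7724609375, 167.14059448242188), 59.409912109375)
 bar 102 [0.54236171 0.18208409 0.07182742] [0.56536304 0.19791263 0.07829886] yaw -0.36002314 [ 0.93588865 -0.3522959   0.54236174  0.18208408]
 seal 129 0.10694498836537378 (array([ 0.53311495, -0.16934522]), np.float64(0.022916103240431165)) ((533.9075317382812, -169.65769958496094), 27.143159866333008)
 jaws 0.08473554724833803 ((532.8445434570312, -169.4315948486328), (98.8951187133789, 124.95315551757812), 0.3483026623725891)
scene blk 140 [0.51250591 0.19615739 0.08453211] ((510.0789794921875, 196.38458251953125), (29.155284881591797, 34.44624710083008), 69.9721908569336)
 flange/stand 235 ((517.375732421875, 169.6559600830078), 59.76517105102539)
 bar 164 [0.54244185 0.18545499 0.0723347 ] [0.56796409 0.20631747 0.07881128] yaw -0.41213295 [ 0.9162685  -0.40056458  0.54244184  0.185455  ]
 seal 140 0.10695512031674524 (array([ 0.53473406, -0.16886612]), np.float64(0.023099124409527293)) ((532.2421875, -167.76512145996094), 28.210716247558594)
 jaws 0.08519514716712216 ((535.2908935546875, -168.3225555419922), (124.2677001953125, 103.08451080322266), 89.76482391357422)
(0.531, -0.171) [122, 131, 130, 126, 129, 133, 116, 68, 35, 38, 86, 113, 114, 117, 110, 103, 113, 106, 92, 108, 131, 112, 109, 104, 115, 104, 100, 71, 67, 75, 116, 130, 139, 129, 129, 124]
(0.533, -0.17) [129, 137, 126, 123, 124, 113, 111, 89, 41, 31, 48, 86, 115, 119, 125, 124, 130, 131, 127, 129, 131, 128, 130, 127, 127, 108, 80, 65, 68, 111, 131, 142, 134, 131, 128, 126]
(0.53, -0.173) [116, 109, 94, 91, 94, 99, 96, 48, 35, 58, 106, 125, 128, 121, 114, 109, 97, 70, 62, 71, 79, 53, 58, 62, 68, 64, 66, 56, 53, 60, 99, 119, 135, 141, 124, 120]
```

```bash
cat >> h.py <<'E'
def q(psi): return [0.,float(np.cos(psi/2)),float(np.sin(psi/2)),0.]
def F(): return np.array(get_force())
E
python3 - <<'E'
from h import *
M=np.array([.5335,-.1692])
for off in(0,np.pi):
    a=ik([.509,.196,.05],q(-.37+off)); print("grasp",off,None if a is None else np.round(a,2))
    for e in(.2,0,-.2,-.8,-1.2,-1.75,np.pi+.2,np.pi,np.pi-.8,np.pi-1.75):
        b=ik([*M,.13],q(e+off)); print("  elbow",round(e,2),None if b is None else np.round(b,2))
E
```

```text
grasp 0 [-0.91  0.61  0.63  1.96 -0.52  0.74 -1.91]
  elbow 0.2 [-0.49  0.64  1.01  1.89 -0.66  0.98 -0.55]
  elbow 0 [-0.5   0.65  1.03  1.89 -0.67  0.99 -0.74]
  elbow -0.2 [-0.54  0.71  1.11  1.89 -0.75  1.03 -0.88]
  elbow -0.8 [-0.53  0.69  1.08  1.89 -0.72  1.02 -1.5 ]
  elbow -1.2 [-0.53  0.69  1.08  1.89 -0.72  1.02 -1.9 ]
  elbow -1.75 [-0.53  0.69  1.08  1.89 -0.72  1.02 -2.45]
  elbow 3.34 [-0.2   0.48  0.58  1.88 -0.33  0.88  2.31]
  elbow 3.14 [-0.24  0.49  0.63  1.88 -0.37  0.88  2.14]
  elbow 2.34 [-0.39  0.56  0.85  1.89 -0.53  0.93  1.48]
  elbow 1.39 [-0.44  0.6   0.92  1.89 -0.59  0.95  0.58]
grasp 3.141592653589793 [-0.57  0.53  0.18  1.95 -0.14  0.68  0.9 ]
  elbow 0.2 [-0.2   0.48  0.58  1.88 -0.33  0.88  2.31]
  elbow 0 [-0.24  0.49  0.63  1.88 -0.37  0.88  2.14]
  elbow -0.2 [-0.28  0.51  0.69  1.89 -0.41  0.89  1.98]
  elbow -0.8 [-0.39  0.56  0.85  1.89 -0.53  0.93  1.48]
  elbow -1.2 [-0.44  0.6   0.92  1.89 -0.58  0.95  1.13]
  elbow -1.75 [-0.44  0.6   0.92  1.89 -0.59  0.95  0.58]
  elbow 3.34 [-0.49  0.64  1.01  1.89 -0.66  0.98 -0.55]
  elbow 3.14 [-0.5   0.65  1.03  1.89 -0.67  0.99 -0.74]
  elbow 2.34 [-0.53  0.69  1.08  1.89 -0.72  1.02 -1.5 ]
  elbow 1.39 [-0.53  0.69  1.08  1.89 -0.72  1.02 -2.45]
```

Run:
```python
from h import *
t0=get_time()
P=np.pi
set_gripper(.062)
move_to([.509,.196,.17],q(-.37+P)); print(get_time(),F())
servo_line([.509,.196,.050],velocity=.1); print(get_time(),F(),get_ee_pos())
set_gripper(.0); print(get_time(),F(),get_opening(),get_gripper_force(),get_moment())
f0=F()
servo_line([.509,.196,.09],velocity=.1); print(get_time(),F(),get_opening(),get_moment())
servo_line([.509,.196,.20],velocity=.2); print(get_time(),F(),get_opening(),get_gripper_force())
for c in("scene","top"):
    p,d=snapshot(c);np.save(f"pics/{c}_d1.npy",d)
    cv2.imwrite(f"pics/{c}1.png",cv2.resize(p[100:292,150:406,::-1],(800,600)))
```

```text
3.275 [ 0.06224701  1.07446712 -0.22672269]
4.625 [ 0.3571874   0.04433686 -0.64037137] [0.5093509  0.19614213 0.05056098]
5.0167 [-2.09809294  0.51843647  6.77636233] 0.0293773000696501 59.379225969314575 [-0.27313125  0.42664252  0.02193082]
5.5667 [ 0.18985877 -0.337177   -3.11773833] 0.029159347501163245 [-0.01941186 -0.00498305 -0.04011918]
6.2667 [-1.12316731  0.33587432 -3.20243806] 0.02942829583114646 59.29945170879364
```

View pics/scene1.png

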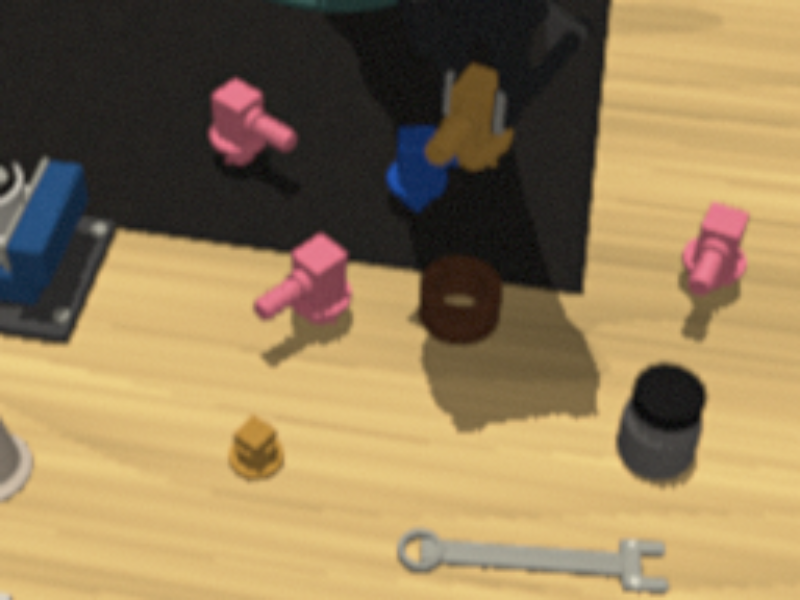

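The scene crop shows the elbow held by its block, with the empty stand at (460,300); the bystanders haven't moved. Next I move above the port and feel downwards.

Run:
```python
from h import *
P=np.pi; x,y=.5335,-.1692; psi=P+.15
servo_line([.52,.1,.20],velocity=.25)
move_to([x,y,.175],q(psi)); print(get_time(),get_ee_pos())
servo_line([x,y,.145],velocity=.1); dwell(.2)
b=np.mean([F() for _ in range(5)],0); print("base",b,get_ee_pos(),get_time()); np.save("base.npy",b)
z=.145
while z>.120:
    z-=.0007; servo_line([x,y,z],velocity=.02); f=F()-b
    if abs(f[2])>1 or z<.141: print(round(z,4),np.round(get_ee_pos(),4),np.round(f,1),np.round(get_moment(),2),round(get_time(),2))
    if f[2]>4 or np.hypot(*f[:2])>8: break
```

```text
7.95 [ 0.53399676 -0.16743078  0.17483215]
base [ 0.32043522 -0.10925549 -2.13879815] [ 0.53385821 -0.16919361  0.1455933 ] 8.6
0.1408 [ 0.5335 -0.1692  0.1408] [-0.3 -0.1  0.5] [ 0.03 -0.02 -0.06] 10.1
0.1401 [ 0.5334 -0.1692  0.14  ] [-0.8  0.5 -0.7] [-0.02  0.01  0.03] 10.35
0.1394 [ 0.5335 -0.1692  0.1394] [-0.5  0.3 -0.3] [-0.02  0.01 -0.02] 10.6
0.1387 [ 0.5335 -0.1692  0.1387] [-0.9 -0.3  0.1] [-0.   -0.02 -0.03] 10.85
0.138 [ 0.5335 -0.1692  0.1379] [ 0.2 -0.8 -0.6] [ 0.01 -0.03  0.  ] 11.1
0.1373 [ 0.5335 -0.1692  0.1373] [-0.8 -0.3  0.3] [ 0.   -0.03 -0.01] 11.35
0.1366 [ 0.5335 -0.1692  0.1365] [ 0.1 -0.5  0.9] [0.06 0.12 0.04] 11.6
0.1359 [ 0.5335 -0.1692  0.1358] [-0.1 -0.1 -0.7] [ 0.03  0.01 -0.01] 11.85
0.1352 [ 0.5334 -0.1692  0.1351] [0.3 0.2 0.6] [-0.03 -0.02 -0.  ] 12.1
0.1345 [ 0.5335 -0.1692  0.1345] [-0.5  0.1 -0.1] [-0.    0.04  0.03] 12.35
0.1338 [ 0.5335 -0.1692  0.1337] [ 0.8 -0.3  1.5] [ 0.07 -0.03  0.04] 12.6
0.1331 [ 0.5335 -0.1692  0.1331] [-0.3 -0.   0.3] [ 0.01  0.01 -0.04] 12.85
0.1324 [ 0.5335 -0.1692  0.1324] [ 0.5  0.7 -0.1] [-0.02  0.05 -0.01] 13.1
0.1317 [ 0.5335 -0.1693  0.1317] [-1.   0.3  0.5] [-0.01  0.01  0.02] 13.35
0.131 [ 0.5336 -0.1692  0.1311] [-0.  -0.8  3.4] [-0.05  0.04 -0.09] 13.6
0.1303 [ 0.5335 -0.1693  0.1304] [-1.2 -0.2  4.3] [-0.11  0.16 -0.11] 13.85
```

Run:
```python
from h import *
P=np.pi; x,y=.5335,-.1692; b=np.load("base.npy"); z=.1303; e=.15
for i in range(24):
    f=np.mean([F() for _ in range(3)],0)-b
    print(round(e,2),round(z,4),np.round(get_ee_pos(),4),np.round(f,1),np.round(get_moment(),2),round(get_time(),2))
    if abs(f[2])>12 or np.hypot(*f[:2])>10 or z<.124: break
    if f[2]<2.5: z-=.0008
    else: e-=.03
    if e<-.2: break
    servo_line([x,y,z],q(P+e),velocity=.03)
```

```text
0.15 0.1303 [ 0.5335 -0.1693  0.1304] [-1.2 -0.2  4.3] [-0.11  0.16 -0.11] 13.85
0.12 0.1303 [ 0.5335 -0.1692  0.1302] [-0.3 -0.8  2.1] [-0.14 -0.01 -0.09] 14.1
0.12 0.1295 [ 0.5334 -0.1692  0.1293] [0.3 0.2 0.2] [-0.18 -0.07 -0.15] 14.35
0.12 0.1287 [ 0.5334 -0.1692  0.1286] [-0.2 -1.   0.7] [-0.14 -0.11 -0.11] 14.6
0.12 0.1279 [ 0.5335 -0.1692  0.1278] [ 0.3 -0.3  1.3] [-0.18 -0.06 -0.1 ] 14.85
0.12 0.1271 [ 0.5334 -0.1692  0.1269] [ 0.4 -0.4 -1.1] [-0.2  -0.14 -0.03] 15.1
0.12 0.1263 [ 0.5335 -0.1692  0.1262] [ 0.2 -1.1 -0.8] [-0.09 -0.03  0.03] 15.35
0.12 0.1255 [ 0.5335 -0.1692  0.1255] [-0.1 -0.5 -0.7] [-0.13 -0.03 -0.04] 15.6
0.12 0.1247 [ 0.5335 -0.1692  0.1247] [ 0.2 -0.9 -0.5] [-0.08 -0.02 -0.  ] 15.85
0.12 0.1239 [ 0.5335 -0.1692  0.1238] [ 0.4 -0.5 -0.7] [-0.08 -0.02  0.01] 16.1
```

The pins dropped through at elbow yaw 0.12, with the ring contact at TCP 0.131. Next I lower it to the seal.

Run:
```python
from h import *
P=np.pi; x,y=.5335,-.1692; b=np.load("base.npy"); z=.1239; e=.12
for i in range(24):
    z-=.0006; 
    servo_line([x,y,z],q(P+e),velocity=.03)
    f=np.mean([F() for _ in range(3)],0)-b
    print(round(z,4),np.round(get_ee_pos(),4),np.round(f,1),np.round(get_moment(),2),round(get_time(),2))
    if f[2]>2.3 or np.hypot(*f[:2])>10 or z<.1165: break
p,d=snapshot("scene");cv2.imwrite("pics/port.png",cv2.resize(p[110:210,90:220,::-1],(780,600),interpolation=cv2.INTER_CUBIC))
```

```text
0.1233 [ 0.5335 -0.1692  0.1233] [-0.5  0.2 -0.5] [-0.06 -0.03  0.04] 16.35
0.1227 [ 0.5335 -0.1692  0.1227] [-0.4 -0.6 -0.2] [-0.05 -0.   -0.  ] 16.6
0.1221 [ 0.5335 -0.1692  0.122 ] [-0.8  0.   0.1] [-0.05  0.02 -0.07] 16.85
0.1215 [ 0.5335 -0.1692  0.1215] [ 0.3 -0.2  1. ] [-0.05 -0.04  0.04] 17.1
0.1209 [ 0.5335 -0.1692  0.121 ] [-0.8 -0.2  3.6] [0.04 0.18 0.03] 17.35
```

View pics/port.png

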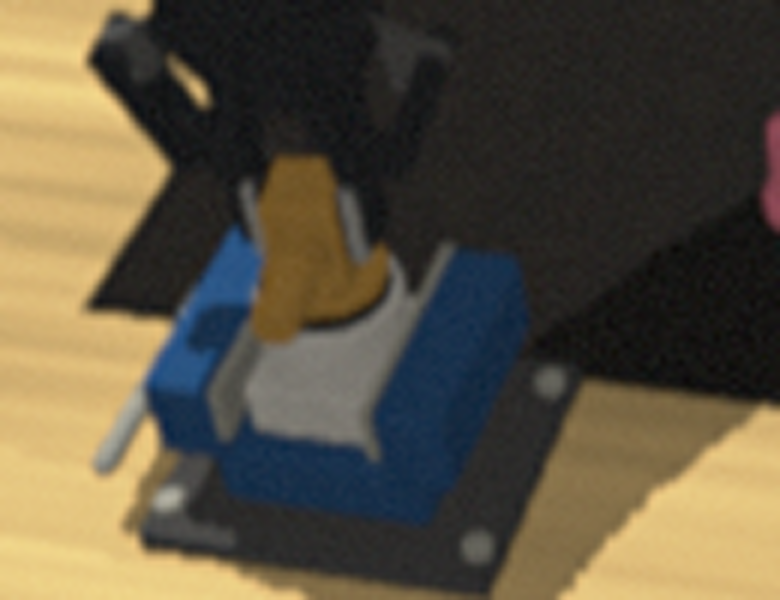

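The picture shows the elbow upright in the port, flange at the seal, barb toward +x at (275,320). Now I turn it clockwise at this height, watching for the pull and the torque.

Run:
```python
from h import *
P=np.pi; x,y=.5335,-.1692; b=np.load("base.npy"); z=.1212; e=.12
servo_line([x,y,z],q(P+e),velocity=.03)
for i in range(40):
    e-=np.deg2rad(2)
    servo_line([x,y,z],q(P+e),velocity=.03)
    f=np.mean([F() for _ in range(3)],0)-b
    print(round(np.rad2deg(e),1),np.round(get_ee_pos(),4),np.round(f,1),np.round(get_moment(),2),round(get_time(),2))
    if f[2]<-3.5 or f[2]>8 or np.hypot(*f[:2])>10 or e<-.95: break
```

```text
4.9 [ 0.5336 -0.1692  0.1212] [-1.   0.5  3.9] [-0.06  0.02 -0.07] 17.9
2.9 [ 0.5336 -0.1692  0.1212] [-0.6  0.   4.5] [-0.05 -0.03 -0.08] 18.15
0.9 [ 0.5335 -0.1692  0.1212] [ 0.3 -0.7  3.9] [ 0.01 -0.05  0.01] 18.4
-1.1 [ 0.5335 -0.1692  0.1212] [ 0.5 -0.8  4.8] [ 0.06 -0.08 -0.07] 18.65
-3.1 [ 0.5335 -0.1692  0.1212] [-1.  -0.2  4.7] [ 0.03 -0.04 -0.08] 18.9
-5.1 [ 0.5335 -0.1692  0.1212] [-0.2  0.4  3.1] [ 0.03  0.01 -0.07] 19.15
-7.1 [ 0.5335 -0.1692  0.1212] [0.2 0.6 2.8] [-0.01 -0.08 -0.11] 19.4
-9.1 [ 0.5335 -0.1692  0.1212] [-1.   0.   3.4] [-0.01 -0.04 -0.08] 19.65
-11.1 [ 0.5335 -0.1692  0.1212] [-0.1  0.6  3.7] [-0.   -0.02 -0.03] 19.9
-13.1 [ 0.5335 -0.1692  0.1212] [-0.3  0.1  4.2] [ 0.   -0.03 -0.06] 20.15
-15.1 [ 0.5335 -0.1692  0.1212] [-0.4  0.1  3.5] [-0.05 -0.02 -0.06] 20.4
-17.1 [ 0.5335 -0.1692  0.1212] [-0.  -0.   3.6] [ 0.02 -0.02 -0.05] 20.65
-19.1 [ 0.5335 -0.1692  0.1212] [0.1 0.1 4.1] [-0.03 -0.11 -0.03] 20.9
-21.1 [ 0.5335 -0.1692  0.1212] [-0.6  0.9  3.8] [-0.02 -0.03 -0.03] 21.15
-23.1 [ 0.5335 -0.1692  0.1212] [-0.7  0.   3.4] [-0.01  0.03 -0.06] 21.4
-25.1 [ 0.5335 -0.1692  0.1212] [ 0.4 -1.3  2.6] [-0.09 -0.17 -0.06] 21.65
-27.1 [ 0.5335 -0.1692  0.1212] [ 1.1 -0.5  1.5] [-0.1  -0.3  -0.06] 21.9
-29.1 [ 0.5335 -0.1692  0.1211] [ 2.6 -0.8  0.2] [-0.24 -0.58 -0.04] 22.15
-31.1 [ 0.5335 -0.1692  0.121 ] [ 2.7 -0.  -2.7] [-0.25 -0.78 -0.03] 22.4
-33.1 [ 0.5334 -0.1691  0.121 ] [ 3.7 -1.2 -8. ] [-0.22 -0.96 -0.01] 22.65
```

Take-up begins at yaw ≈ -24° (fz falls and the moment rises). An eighth of a turn more ends at about -68°. I follow it down at 0.09 mm/deg with force feedback.

Run:
```python
from h import *
P=np.pi; x,y=.5335,-.1692; b=np.load("base.npy"); z=.1212-.0008; e=np.deg2rad(-33.1)
servo_line([x,y,z],q(P+e),velocity=.03)
while True:
    f=np.mean([F() for _ in range(3)],0)-b
    print(round(np.rad2deg(e),1),round(z,4),np.round(get_ee_pos(),4),np.round(f,1),np.round(get_moment(),2),get_opening(),round(get_time(),2))
    if abs(f[2])>14 or np.hypot(*f[:2])>14: break
    if np.rad2deg(e)<-66.5: break
    e-=np.deg2rad(2); z+=-.00018+np.clip(f[2]/15e3*.4,-.0002,.0002)
    servo_line([x,y,z],q(P+e),velocity=.03)
```

```text
-33.1 0.1204 [ 0.5334 -0.1691  0.1206] [-0.5  1.1  2.5] [ 0.12 -0.13 -0.03] 0.02914720530086363 22.9
-35.1 0.1203 [ 0.5335 -0.1692  0.1204] [ 0.8 -0.8  2.7] [-0.06 -0.2  -0.06] 0.028976183563904086 23.15
-37.1 0.1202 [ 0.5336 -0.1693  0.1203] [-0.1 -0.   1.9] [-0.04 -0.27 -0.07] 0.0293667457254597 23.4
-39.1 0.12 [ 0.5336 -0.1693  0.1201] [ 0.9 -1.3  3.1] [-0.2  -0.43 -0.09] 0.029163287668079612 23.65
-41.1 0.1199 [ 0.5336 -0.1693  0.12  ] [1.5 0.5 2.2] [-0.21 -0.55 -0.06] 0.029633230315041236 23.9
-43.1 0.1198 [ 0.5335 -0.1692  0.1198] [ 1.2 -1.1  1.5] [-0.22 -0.65 -0.03] 0.02958190660387001 24.15
-45.1 0.1197 [ 0.5335 -0.1692  0.1197] [ 2.7 -1.   0. ] [-0.24 -0.67 -0.07] 0.02930505694800812 24.4
-47.1 0.1195 [ 0.5335 -0.1692  0.1195] [ 1.7 -1.6  1.3] [-0.32 -0.76 -0.03] 0.02929046613664814 24.65
-49.1 0.1194 [ 0.5335 -0.1692  0.1193] [ 2.5 -0.3  0.3] [-0.35 -0.66 -0.02] 0.029080657177637873 24.9
-51.1 0.1192 [ 0.5335 -0.1692  0.1192] [ 2.5 -1.9  1.7] [-0.31 -0.69 -0.02] 0.02898116891122548 25.15
-53.1 0.1191 [ 0.5335 -0.1692  0.119 ] [ 1.8 -1.8  0.2] [-0.39 -0.7   0.  ] 0.029016855074887896 25.4
-55.1 0.1189 [ 0.5335 -0.1692  0.1189] [ 2.6 -1.7  0.5] [-0.41 -0.72  0.  ] 0.029391114384810114 25.65
-57.1 0.1187 [ 0.5335 -0.1692  0.1187] [ 2.8 -1.3  0.3] [-0.5  -0.68  0.01] 0.02940009829097084 25.9
-59.1 0.1185 [ 0.5335 -0.1692  0.1185] [ 2.8 -1.7  1.3] [-0.46 -0.69  0.05] 0.029140336157443488 26.15
-61.1 0.1184 [ 0.5335 -0.1692  0.1184] [ 2.8 -1.6  0.3] [-0.4  -0.71 -0.02] 0.029468985866681584 26.4
-63.1 0.1182 [ 0.5335 -0.1692  0.1182] [ 2.7 -1.3 -0.2] [-0.47 -0.69  0.04] 0.029190922683329845 26.65
-65.1 0.118 [ 0.5335 -0.1692  0.118 ] [ 1.7 -1.8  0.7] [-0.4  -0.7  -0.01] 0.029058731105708398 26.9
-67.1 0.1179 [ 0.5335 -0.1692  0.1179] [ 2.5 -1.4  0.8] [-0.51 -0.64  0.05] 0.02937517530740542 27.15
```

Run:
```python
from h import *
set_gripper(.06); print(get_opening(),F(),get_time())
x,y,z=get_ee_pos()
servo_line([x,y,z+.10],velocity=.08); print(F(),get_time())
servo_line([x-.12,y+.15,z+.12],velocity=.2)
a=[]
for c in("top","scene"):
    p,d=snapshot(c)
    m=camera_model(c);T=np.array(m["T"])
    v,u=np.mgrid[0:384,0:512]
    Pt=(np.stack([(u-m["cx"])/m["fx"]*d,(v-m["cy"])/m["fy"]*d,d],-1)@T[:3,:3].T+T[:3,3])[d>0]
    r=np.hypot(Pt[:,0]-.5335,Pt[:,1]+.1692)
    B=Pt[(r<.025)&(Pt[:,2]>.145)&(Pt[:,2]<.16)];print(c,"block top z",np.median(B[:,2]),cv2.minAreaRect((B[:,:2]*1000).astype(np.float32)))
    G=np.c_[B[:,:2]-B[:,:2].mean(0),np.ones(len(B))];print(" slope",np.linalg.lstsq(G,B[:,2],rcond=None)[0][:2])
    r0,c0=((150,320) if c=="top" else (100,90))
    a.append(cv2.resize(p[r0:r0+90,c0:c0+120,::-1],(400,300),interpolation=cv2.INTER_CUBIC))
cv2.imwrite("pics/end.png",np.hstack(a)); print(get_time())
```

```text
0.06011703340481095 [-0.31011697  0.33612079 -0.56495577] 27.55
[-0.6967569  -0.18127893 -0.38498277] 28.95
top block top z 0.1507343097033318 ((531.8805541992188, -169.93704223632812), (30.173519134521484, 32.89635467529297), 22.23482894897461)
 slope [ 0.00103256 -0.01035014]
scene block top z 0.1515975567240061 ((534.9248657226562, -171.69773864746094), (31.015674591064453, 38.668636322021484), 26.881486892700195)
 slope [-0.0929419  -0.02289169]
30.1667
```

View pics/end.png

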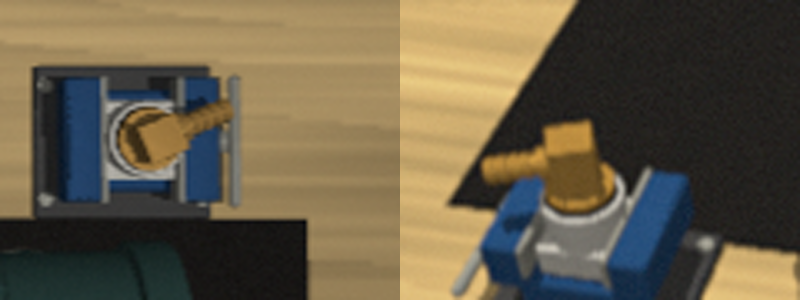

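The elbow stands upright in the port at a yaw of about -67°. Its block top is at 0.151 m, so the flange is 3 mm above the rim, which means 4 mm of seal compression, about 12 N. I'm handing it in.

```bash
python3 -c "
from station import *
print(close_job())"
```

```text
the job is handed in; nothing more can be done
None
```

The brass elbow is in the port, turned about 43° past take-up and released, pressing the seal with an estimated 12 N; the job was handed in at about 30 s, and no verdict came back.

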